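Roll the collimator's filter wheel on to its next click stop

TASK

The knurled filter wheel whose rim sticks out of a slot high on the front of the X-ray collimator stands at its stop with no dots, or has been left short of the next stop. With a fingertip rubbing on the rim, roll its exposed edge to the left as you face the front panel (clockwise from above) until it clicks into the next stop, where the white line with one dot meets the black index line, then take your hand away. Do not shift or lift the collimator, and leave its two shutter knobs, the markers and their trays, the insert and the pin alone.

Things in the scene. Friction and masses are not known exactly. Their poses are not given: they have to be found in the camera images.
- collimator: X-ray collimator: off-white metal box standing loose on the shelf, 5 to 7 kg, 180 deep (x) x 190 wide (y) x 165 mm high plus a steel flange on top, 173 mm in all. Origin on its underside, straight below the filter wheel's axis; z up. Its own -x points out of the front panel, which faces the robot; front panel 42 mm before the origin, back 138 mm behind. It slides if pushed with 25 N or more.
- wheel_axis (a point): Point on the filter wheel's vertical axis at half its thickness, 148 mm above the shelf; axes as the collimator's. The wheel is a dark disc of radius 55 mm, 14 mm thick (141 to 155 mm above the shelf), lying flat in the housing. The housing's cover over it is 165 mm high; a thumb cut-out at its front, 90 mm wide and 20 mm deep, bares the wheel's upper face from 22 mm before the axis.
- rim_front (a point): Foremost point of the wheel's knurled rim, at half its thickness: 55 mm before the axis along the collimator's -x; fixed to the housing, axes as the collimator's. The rim sticks out 13 mm beyond the front panel, over a width of 71 mm (about 0.7 rad of rim to either side of this point). The space before, above and below it is free, down to the shutter knobs 55 mm lower.
- filter_wheel (a joint): Angle of the filter wheel, rad, growing clockwise from above (exposed rim moving towards the collimator's own +y, the robot's left). Stops every 60 degrees: 0 = no dots, 1.047 = one dot, 2.094 = two dots. Starts from 0 to 0.65. A ball drops into a notch at each stop: within 0.15 rad the freed wheel runs in by itself; between stops it stays put. Rim force 0.5 N between stops, 2 N to leave one.
- one_dot_mark (a point): On the white radial line (28 x 3 mm) with one white dot (5 mm) beside it on the wheel's upper face; this point is 45 mm from the axis, 155 mm above the shelf. Turns with the wheel; at the wanted stop it is at the front, in line with the black index line on the cover's edge. At the start it is hidden under the cover or at the right of the cut-out. The rim is knurled, friction about 1.
- shutter_knob_left (a joint): Angle of the left one of two black knurled knobs low on the front panel (38 mm across, sticking out 25 mm, axis 66 mm above the shelf, 52 mm to the left of the middle), rad; starts at 0; not to be turned.
- shutter_knob_right (a joint): The same for the right knob, 52 mm to the right of the middle.
- insert: Tungsten collimator insert: dark flanged ring, 52 mm across at the foot, 26 mm high, with a 16 mm bore, 0.55 kg, loose on the shelf beside the collimator. Origin at the centre of its underside. Leave alone.
- pin: Steel centring pin standing on a 30 mm flange, 60 mm high, loose on the shelf beside the collimator. Origin at the centre of its underside. Leave alone.
- enamel_tray: Shallow cream enamel tray, 200 x 140 x 18 mm, loose on the right side of the shelf. Origin at the centre of its underside. Leave alone.
- marker: Black acrylic arrow marker, about 40 x 30 x 5 mm, lying loose in the enamel tray. Origin at the centre of its underside. Leave alone.
- marker_tray (a joint): Position of the grey tray of arrow markers (75 x 150 mm, top 48 mm high) along a 470 mm aluminium slide rail that lies fixed on the left side of the shelf, pointing away from the robot; m, growing towards the robot; starts anywhere from -0.09 to 0.09. Leave alone.
- marker_tray_mid (a point): Middle of the marker tray's floor, 35 mm above the shelf; moves with the tray.

How it is judged:
By the outcome, as a careful person would: the job done as asked, in the order asked, and still so for the second after the job is handed in, with the robot touching nothing.
It also fails if it takes over 53 s, if anything falls off the work surface, if the arm or the gripper's body presses on something with over 40 N, if the wrist force passes 120 N, or if a joint passes its speed limit or range.

ROBOT

A 6-joint arm with a two-finger parallel gripper is mounted at the origin on the work surface. World frame = base frame: x ahead of the robot, y to its left, z up, the work surface at z = 0. Lengths are in m, angles in rad, forces in N, time in s.
With the tool pointing down it reaches from about 0.425 to 0.95 m from the base axis. Payload 3.5 kg.
Tool frame: the origin (TCP) lies at the very end of the fingers, on their centre line; the grasp point (between the pads) lies 19 mm behind it (ctrl.grip_point_offset is the distance from the TCP to the grasp point, in m); z points along the fingers, y is the line along which they close (so a half turn about z gives the same grasp; the last joint's range is limited). The gripper opens to 85 mm and grips with 20 to 120 N. Pads are 22 mm wide; open, the fingers measure 114 mm over their backs; the gripper's body (76 mm by 85 mm) begins 54 mm behind the grasp point. The pads swing forward as they close: fully open they stand 13 mm farther back than shut.
Start: joints at [-1.295, 0.286, 1.577, -0, 1.279, -0.15], TCP at [0.279, -0.615, 0.231] pointing down, gripper open.
Joint ranges: [-2.77, 2.77], [-0.9, 2.22], [0.21, 2.48], [-1.53, 4.67], [0.24, 2.81], [-2.84, 2.84]. Speed limits (rad/s): [2.79, 2.79, 3.14, 3.14, 3.14, 3.14].

INTERFACE

Orientations are given as a unit quaternion [x, y, z, w].
In Python, from plant import telemetry, vision, ctrl gives the robot as it stands.
- The arm moves only by the tool arm_command, never from a script. Its argument "series" is one flat list of numbers, 7 for each row, row after row: the shift along the tool's x, y, z in cm, then the turn, a rotation vector about the tool's x, y, z in degrees, then the closure, from 0 (fully open) to 1 (shut). A call has 1 to 10 rows; each row is the pose to reach, as a shift and turn from the pose commanded when the call began, along the tool's axes at that moment; what a row does not reach only later rows make up. A row lasts 1/12 s, in which the tool goes at most 41.7 mm and 7.16 degrees, less where a joint would pass 70% of its speed; a pose out of reach is approached as far as the arm can. A call with a gripper value outside its range is refused whole. The fingers move at their own pace and stop on an object; "force" is the grip in N (left out, the last holds). Time passes only in rows, so rows that repeat a pose let the fingers close. It gives the time, the measured TCP pose, the force, the opening and the grip force at its end, in the units of the state.
- telemetry.get_state(): the state, without advancing time (a new reading comes with each control period).
- vision.read_camera(name): name is "scene" or "top" or "wrist"; returns a dict with "color" (400x640x3 uint8, blue, green, red), "K" (3x3 intrinsics, pixels), "rvec" (rotation vector, rad) and "tvec" (3), from world to camera coordinates, as OpenCV has them; the wrist camera has in their place "T_tool_cam" (4x4, takes a point from camera to tool coordinates, whose origin is the TCP and whose axes are the flange's). Camera axes: x right, y down, z forward; pixel columns grow to the right and rows downward; lengths in m; the calibration is good to about 2 mm. A picture is of the moment at which its call begins: read the wrist's pose just before it. There is no depth.
- ctrl.sign_off(): hands the job in; it is judged then, once.
The state is a dict: "time": time; "qpos": joint angles; "dq": joint speeds; "joint_efforts": joint torques, N m; "eef_pos": TCP position; "tcp_rot": TCP orientation; "contact_force": force on the tool from outside, world axes, zero at the start; "wrist_torque": the same for the moment, N m; "opening": opening from 0.0 (shut) to 1.0 (fully open); "finger_force": force on a finger pad.
Only numpy, scipy, OpenCV 4.12 (cv2) and the standard library are available. Lean on these libraries where they do the work, as an engineer would, in place of code of your own. Each camera call takes 0.05 s, during which the arm holds its last target. There are 200 camera calls.

## Working session

There is one attempt and no reset: what is moved stays moved. The work goes in short steps, Python scripts to look and compute and a tool call to move; the robot and the scene stay as the last step left them, time stands still between calls to the robot, and variables do not carry over. Pictures are saved under pics/ and viewed, at most 10 in all, crops included, and the job is handed in when it is done.

Besides the shell and the picture viewer there is one more tool, called after "Call:" by a JSON object that holds its "api" and its "payload", one argument or row to a line. arm_command: Moves the arm, as the interface text tells. Its arguments: {"type":"object","properties":{"series":{"type":"array","items":{"type":"number"}},"force":{"type":"number"}},"required":["series"]}

```bash
mkdir -p pics; ls; python3 - <<'E'
from plant import telemetry, vision, ctrl
import cv2,numpy as np,pickle
s=telemetry.get_state(); print(s)
d={}
for n in("scene","top"):
    d[n]=vision.read_camera(n); cv2.imwrite(f"pics/{n}0.png",d[n]["color"])
    R=cv2.Rodrigues(np.array(d[n]["rvec"]))[0]; print(n,-R.T@np.array(d[n]["tvec"]).ravel(),d[n]["K"])
pickle.dump(d,open("d.pkl","wb"))
E
```

```text
pics
{'time': 0.0, 'qpos': array([-1.29498427e+00,  2.87197226e-01,  1.57820255e+00, -2.79159095e-05,
        1.27861307e+00, -1.49992317e-01]), 'dq': array([ 0.00122826, -0.00140116,  0.00111881,  0.00129345, -0.00092986,
        0.00084302]), 'joint_efforts': array([-3.06731763e-04, -4.05980015e+01, -2.92625570e+01, -1.05786808e-04,
        5.87051909e-03,  8.19733913e-06]), 'eef_pos': array([ 0.27865142, -0.6140611 ,  0.22991232]), 'tcp_rot': array([ 9.77420238e-01,  2.11301239e-01, -8.94115902e-05, -1.20685804e-03]), 'contact_force': array([-0.41038985, -0.26437839,  0.17280281]), 'wrist_torque': array([ 0.00714526,  0.01748687, -0.01152929]), 'finger_force': 0.0, 'opening': 1.000896128477828}
scene [ 1.18199438 -0.55367251  0.73250933] [[404.10751555   0.         318.90040762]
 [  0.         404.10751555 197.90698962]
 [  0.           0.           1.        ]]
top [ 0.36514746 -0.024376    1.66054027] [[473.43814005   0.         322.10625066]
 [  0.         473.43814005 202.54010435]
 [  0.           0.           1.        ]]
```

View pics/scene0.png

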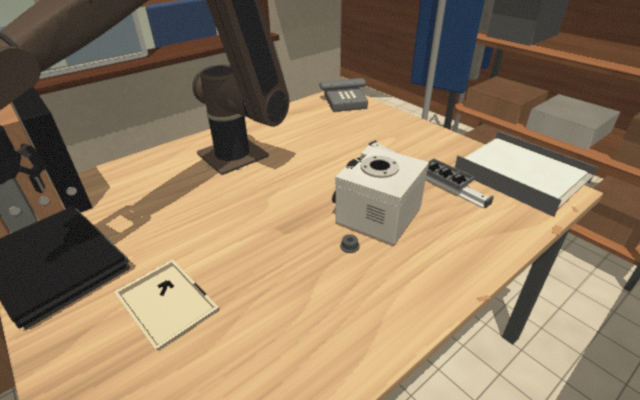

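View pics/top0.png

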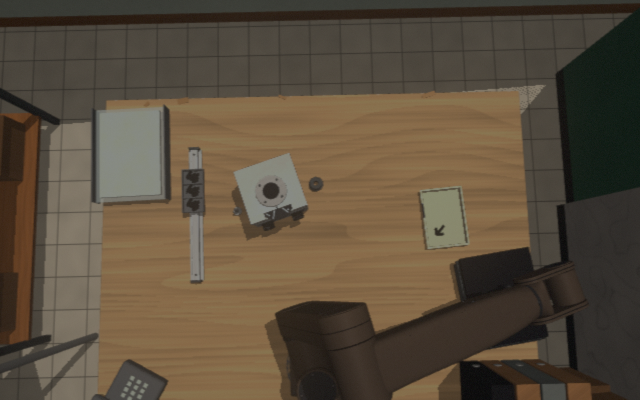

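The scene view shows the collimator with its front turned away. In the top view it is at about (270,188), slightly rotated, with the pin at (236,212) and the insert at (316,184). I'll enlarge that area.

```bash
python3 - <<'E'
import cv2,pickle
d=pickle.load(open("d.pkl","rb"))
c=d["top"]["color"][145:240,220:335]
cv2.imwrite("pics/topc.png",cv2.resize(c,None,fx=6,fy=6,interpolation=cv2.INTER_CUBIC))
E
```

```text
(no output)
```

View pics/topc.png

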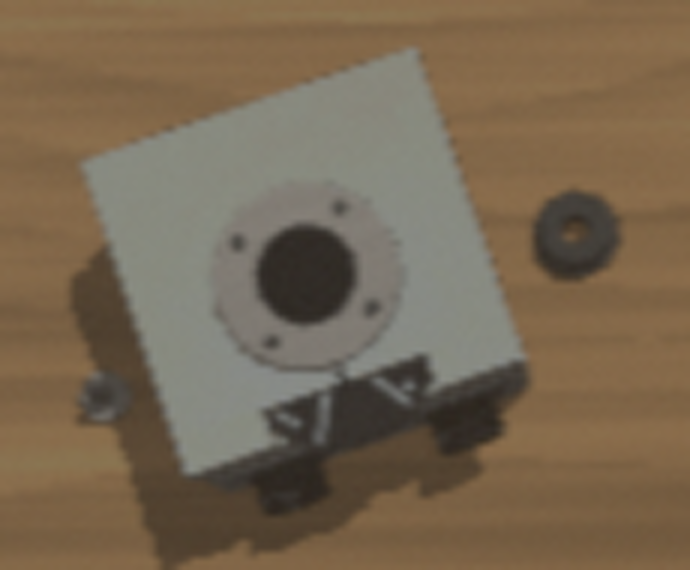

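```bash
cat > h.py <<'E'
import numpy as np,cv2
def ray(cam,uv,z):
    R=cv2.Rodrigues(np.array(cam["rvec"]))[0]; t=np.array(cam["tvec"]).ravel()
    p=cv2.undistortPoints(np.array(uv,float).reshape(-1,1,2),np.array(cam["K"]),None).reshape(-1,2)
    d=np.c_[p,np.ones(len(p))]@R; C=-R.T@t
    return C+d*((z-C[2])/d[:,2])[:,None]
E
python3 - <<'E'
import pickle,numpy as np
from h import *
c=pickle.load(open("d.pkl","rb"))["top"]
f=lambda q:(np.array(q,float)+.5)/6-.5+[220,145]
BL,BR,FR,FL=P=ray(c,f([(83,162),(415,48),(523,360),(185,475)]),.165)
print(P, [np.linalg.norm(P[i]-P[i-1]) for i in range(4)])
x=(BL-FL)+(BR-FR); yaw=np.arctan2(x[1],x[0]); 
y=(BL-BR)+(FL-FR); yaw2=np.arctan2(-y[0],y[1]); print(yaw,yaw2)
a=(yaw+yaw2)/2; X=np.array([np.cos(a),np.sin(a)]);Y=np.array([-X[1],X[0]])
o=P[:,:2].mean(0)-X*.048; print("axis",o,"rimfront",o-.055*X)
M=ray(c,f([(322,397),(318,443),(285,415),(378,378),(408,405),(412,380),(343,372)]),.155)[:,:2]-o
for m in M: print(m@X,m@Y, "ang from front to left",np.degrees(np.arctan2(m@Y,-m@X)))
print("pin",ray(c,f([(103,398)]),.03),"insert",ray(c,f([(575,235)]),.02))
E
```

```text
[[0.64048641 0.25361679 0.165     ]
 [0.69849414 0.07554375 0.165     ]
 [0.52893014 0.02079809 0.165     ]
 [0.47194869 0.20008088 0.165     ]] [np.float64(0.1768362390624131), np.float64(0.18728294685334232), np.float64(0.17818259035900122), np.float64(0.188120191386854)]
0.3099417938541774 0.31131479595448386
axis [0.53926204 0.12283834] rimfront [0.48689425 0.10602721]
-0.023660610988740723 0.013484704028993488 ang from front to left 29.67976929127635
-0.04626099144636611 0.02324985122455537 ang from front to left 26.683189701031573
-0.026351964703310086 0.03512445303812258 ang from front to left 53.12109914871139
-0.023766535419314748 -0.017921992058637058 ang from front to left -37.019404701181436
-0.042679414562009015 -0.0284167788522519 ang from front to left -33.65644333098462
-0.03070273515516902 -0.03469822416128135 ang from front to left -48.49598069595524
-0.014622547408652342 -0.0013181911268837585 ang from front to left -5.151167238015138
pin [[0.52710395 0.2673666  0.03      ]] insert [[ 0.61752709 -0.00655006  0.02      ]]
```

```bash
cat >> h.py <<'E'
from scipy.spatial.transform import Rotation as Ro
O=np.array([.5393,.1228]); A=.3106
def polar(theta_deg,r,z):   # tool down, tool x towards wheel axis
    yaw=A-np.radians(theta_deg)
    return np.r_[O-r*np.array([np.cos(yaw),np.sin(yaw)]),z],yaw
def rel(p0,R0,p,yaw):
    R=Ro.from_euler('z',yaw)*Ro.from_euler('x',np.pi)
    return np.round(R0.inv().apply(np.array(p)-p0)*100,2),np.round((R0.inv()*R).as_rotvec(degrees=True),1)
E
python3 - <<'E'
from h import *
from plant import telemetry
s=telemetry.get_state();R0=Ro.from_quat(s["tcp_rot"]);p0=s["eef_pos"]
print(rel(p0,R0,[.47,-.25,.25],A+np.radians(17)))
p,y=polar(-17,.12,.25);print(p,y,rel(p0,R0,p,y))
E
```

```text
(array([ 32.47, -25.27,  -1.93]), array([ -0.1,  -0. , -10.4]))
[0.4407574  0.05432113 0.25      ] 0.607305972839036 (array([ 42.37, -54.19,  -1.86]), array([ -0.1,  -0. , -10.4]))
```

Call:
{"api": "arm_command", "payload": {
  "series": [32.5, -25.3, -1.9, 0, 0, -10.4, 1, 32.5, -25.3, -1.9, 0, 0, -10.4, 1, 32.5, -25.3, -1.9, 0, 0, -10.4, 1, 32.5, -25.3, -1.9, 0, 0, -10.4, 1, 32.5, -25.3, -1.9, 0, 0, -10.4, 1, 32.5, -25.3, -1.9, 0, 0, -10.4, 1, 32.5, -25.3, -1.9, 0, 0, -10.4, 1, 32.5, -25.3, -1.9, 0, 0, -10.4, 1, 32.5, -25.3, -1.9, 0, 0, -10.4, 1, 32.5, -25.3, -1.9, 0, 0, -10.4, 1],
  "force": 30
}}

```text
time: 0.93
eef_pos: [0.4707, -0.2475, 0.2501]
tcp_rot: [0.954, 0.299, -0.0, -0.0]
contact_force: [-0.3, 0.0, 1.0]
opening: 0.005
finger_force: 0.0
```

```bash
python3 - <<'E'
from h import *
from plant import telemetry
s=telemetry.get_state();R0=Ro.from_quat(s["tcp_rot"]);p0=s["eef_pos"]
p,y=polar(-17,.12,.25);print(p0,s["dq"],s["opening"],rel(p0,R0,[.47,-.25,.25],y),rel(np.array([.47,-.25,.25]),Ro.from_euler('z',y)*Ro.from_euler('x',np.pi),p,y))
E
```

```text
[ 0.47074005 -0.24752988  0.25007015] [ 0.82391565 -0.04396481  0.00354927 -0.00792557  0.02921553  0.81632888] 0.004718981844083378 (array([-0.2 ,  0.16,  0.01]), array([-0., -0.,  0.])) (array([ 14.96, -26.66,  -0.  ]), array([0., 0., 0.]))
```

Call:
{"api": "arm_command", "payload": {
  "series": [15, -26.7, 0, 0, 0, 0, 1, 15, -26.7, 0, 0, 0, 0, 1, 15, -26.7, 0, 0, 0, 0, 1, 15, -26.7, 0, 0, 0, 0, 1, 15, -26.7, 0, 0, 0, 0, 1, 15, -26.7, 0, 0, 0, 0, 1, 15, -26.7, 0, 0, 0, 0, 1, 15, -26.7, 0, 0, 0, 0, 1, 15, -26.7, 0, 0, 0, 0, 1, 15, -26.7, 0, 0, 0, 0, 1]
}}

```text
time: 1.77
eef_pos: [0.4408, 0.0554, 0.25]
tcp_rot: [0.954, 0.3, -0.0, 0.0]
contact_force: [0.1, -0.7, -0.6]
opening: -0.001
finger_force: 0.0
```

```bash
python3 - <<'E'
from h import *
from plant import telemetry,vision
import pickle
s=telemetry.get_state();w=vision.read_camera("wrist");pickle.dump((s,w),open("w.pkl","wb"))
print(s["eef_pos"],s["dq"].round(3),s["contact_force"])
cv2.imwrite("pics/w1.png",w["color"])
E
```

```text
[0.44075571 0.05538426 0.25003386] [-0.043  0.005 -0.007 -0.005 -0.    -0.002] [ 0.11409272 -0.70226445 -0.61259376]
```

View pics/w1.png

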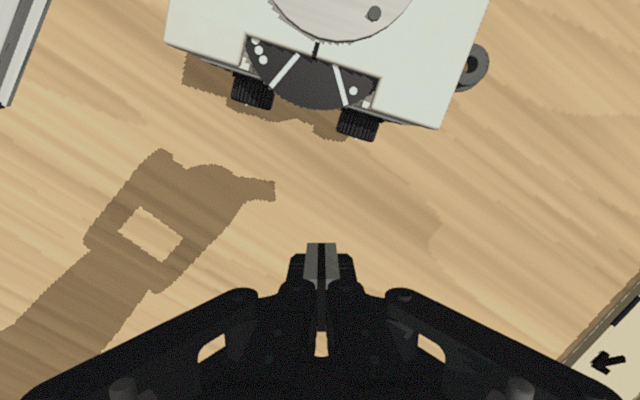

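The wrist view shows the white line without a dot at (297,55)-(273,87). The line with one dot runs (335,66)-(347,104) with its dot at (353,91), the index line is at (317,43)-(315,58), and the cover's front corners are (165,42) and (437,128).

```bash
cat >> h.py <<'E'
def wray(s,w,uv,z):
    T=np.array(w["T_tool_cam"]); Rt=Ro.from_quat(s["tcp_rot"]).as_matrix()
    p=cv2.undistortPoints(np.array(uv,float).reshape(-1,1,2),np.array(w["K"]),None).reshape(-1,2)
    d=np.c_[p,np.ones(len(p))]@(Rt@T[:3,:3]).T; C=s["eef_pos"]+Rt@T[:3,3]
    return C+d*((z-C[2])/d[:,2])[:,None]
E
python3 - <<'E'
from h import *
import pickle
s,w=pickle.load(open("w.pkl","rb"))
FL,FR=ray_=wray(s,w,[(165,42),(437,128)],.165)[:,:2]
y=FL-FR;a=np.arctan2(-y[0],y[1]);X=np.array([np.cos(a),np.sin(a)]);Y=np.array([-X[1],X[0]])
print(FL,FR,np.linalg.norm(y),a,"axis",(FL+FR)/2+.042*X)
L=wray(s,w,[(297,55),(273,87),(335,66),(347,104)],.155)[:,:2]
A_=np.c_[L[1]-L[0],-(L[3]-L[2])];t=np.linalg.solve(A_,L[2]-L[0]);print("line intersection",L[0]+t[0]*(L[1]-L[0]))
for o in (O,(FL+FR)/2+.042*X):
  print([round(float(np.degrees(np.arctan2((m-o)@Y,-(m-o)@X))),1) for m in L])
rim=wray(s,w,[(310,109)],.152)[0,:2];print(np.linalg.norm(rim-O))
p,y=polar(-17,.086,.132);print(p,rel(s["eef_pos"],Ro.from_quat(s["tcp_rot"]),p,y))
E
```

```text
[0.47496989 0.2003495 ] [0.53298908 0.02437514] 0.18529220030441165 0.31847926857302483 axis [0.54386742 0.12551347]
line intersection [0.54266955 0.12685322]
[34.1, 28.2, -37.0, -36.5]
[25.8, 24.5, -32.4, -34.2]
0.04995418981140409
[0.4686778  0.07372348 0.132     ] (array([ 3.35,  0.09, 11.8 ]), array([0. , 0. , 0.1]))
```

```bash
sed -i 's/^O=.*/O=np.array([.5425,.1250]); A=.315/' h.py; python3 - <<'E'
from h import *
from plant import telemetry
s=telemetry.get_state()
p,y=polar(-17,.084,.132);print(p,rel(s["eef_pos"],Ro.from_quat(s["tcp_rot"]),p,y))
E
```

```text
[0.47373176 0.07676175 0.132     ] (array([ 3.96,  0.05, 11.8 ]), array([ 0. ,  0. , -0.2]))
```

Call:
{"api": "arm_command", "payload": {
  "series": [0, 0, 4, 0, 0, 0, 1, 0, 0, 8, 0, 0, 0, 1, 0, 0, 11.8, 0, 0, 0, 1, 2, 0, 11.8, 0, 0, 0, 1, 4, 0, 11.8, 0, 0, 0, 1, 4, 0, 11.8, 0, 0, 0, 1, 4, 0, 11.8, 0, 0, 0, 1, 4, 0, 11.8, 0, 0, 0, 1]
}}

```text
time: 2.48
eef_pos: [0.4741, 0.0764, 0.1324]
tcp_rot: [0.954, 0.298, -0.0, 0.0]
contact_force: [-0.9, -0.3, -0.3]
opening: 0.002
finger_force: 0.0
```

Call:
{"api": "arm_command", "payload": {
  "series": [0.2, 0, 0, 0, 0, 0, 1, 0.4, 0, 0, 0, 0, 0, 1, 0.6, 0, 0, 0, 0, 0, 1, 0.8, 0, 0, 0, 0, 0, 1, 1.0, 0, 0, 0, 0, 0, 1, 1.0, 0, 0, 0, 0, 0, 1, 1.0, 0, 0, 0, 0, 0, 1]
}}

```text
time: 3.07
eef_pos: [0.4822, 0.0835, 0.1324]
tcp_rot: [0.954, 0.299, 0.0, 0.0]
contact_force: [0.1, -0.3, -0.4]
opening: -0.002
finger_force: 0.0
```

Call:
{"api": "arm_command", "payload": {
  "series": [0.1, 0, 0, 0, 0, 0, 1, 0.2, 0, 0, 0, 0, 0, 1, 0.3, 0, 0, 0, 0, 0, 1, 0.3, 0, 0, 0, 0, 0, 1, 0.3, 0, 0, 0, 0, 0, 1]
}}

```text
time: 3.48
eef_pos: [0.4847, 0.0851, 0.1323]
tcp_rot: [0.954, 0.299, -0.0, -0.0]
contact_force: [-0.1, 0.2, 0.2]
opening: 0.004
finger_force: 0.0
```

Call:
{"api": "arm_command", "payload": {
  "series": [0.1, 0, 0, 0, 0, 0, 1, 0.2, 0, 0, 0, 0, 0, 1, 0.2, 0, 0, 0, 0, 0, 1, 0.2, 0, 0, 0, 0, 0, 1]
}}

```text
time: 3.82
eef_pos: [0.4863, 0.0862, 0.1323]
tcp_rot: [0.954, 0.299, 0.0, 0.0]
contact_force: [0.1, 0.2, 0.1]
opening: 0.0
finger_force: 0.0
```

Call:
{"api": "arm_command", "payload": {
  "series": [0.1, 0, 0, 0, 0, 0, 1, 0.2, 0, 0, 0, 0, 0, 1, 0.2, 0, 0, 0, 0, 0, 1, 0.2, 0, 0, 0, 0, 0, 1]
}}

```text
time: 4.15
eef_pos: [0.488, 0.0874, 0.1323]
tcp_rot: [0.954, 0.299, -0.0, -0.0]
contact_force: [0.5, 0.3, 0.5]
opening: 0.003
finger_force: 0.0
```

Call:
{"api": "arm_command", "payload": {
  "series": [0.1, 0, 0, 0, 0, 0, 1, 0.1, 0, 0, 0, 0, 0, 1, 0.1, 0, 0, 0, 0, 0, 1]
}}

```text
time: 4.4
eef_pos: [0.4882, 0.0876, 0.1323]
tcp_rot: [0.954, 0.299, -0.001, 0.0]
contact_force: [-2.8, -3.1, 0.5]
opening: -0.001
finger_force: 1.8
```

Call:
{"api": "arm_command", "payload": {
  "series": [0.1, 0, 0, 0, 0, 0, 1, 0.11, -0.28, 0, 0, 0, 2.5, 1, 0.12, -0.56, 0, 0, 0, 5, 1, 0.15, -0.84, 0, 0, 0, 7.5, 1, 0.2, -1.11, 0, 0, 0, 10, 1, 0.25, -1.39, 0, 0, 0, 12.5, 1, 0.32, -1.66, 0, 0, 0, 15, 1, 0.32, -1.66, 0, 0, 0, 15, 1]
}}

```text
time: 5.07
eef_pos: [0.4803, 0.1035, 0.1322]
tcp_rot: [0.985, 0.171, -0.002, -0.0]
contact_force: [-6.7, -1.2, 3.6]
opening: 0.004
finger_force: 3.2
```

```bash
python3 - <<'E'
from h import *
from plant import telemetry,vision
import pickle
s=telemetry.get_state();w=vision.read_camera("wrist");t=vision.read_camera("top");pickle.dump((s,w,t),open("w2.pkl","wb"))
R=Ro.from_quat(s["tcp_rot"]);print(R.inv().apply(s["contact_force"]),R.inv().apply(np.r_[O,.132]-s["eef_pos"]))
cv2.imwrite("pics/w2.png",w["color"])
E
```

```text
[-6.68978222 -1.10581037 -3.5892519 ] [ 6.57799910e-02  7.77055031e-04 -9.81414778e-05]
```

View pics/w2.png

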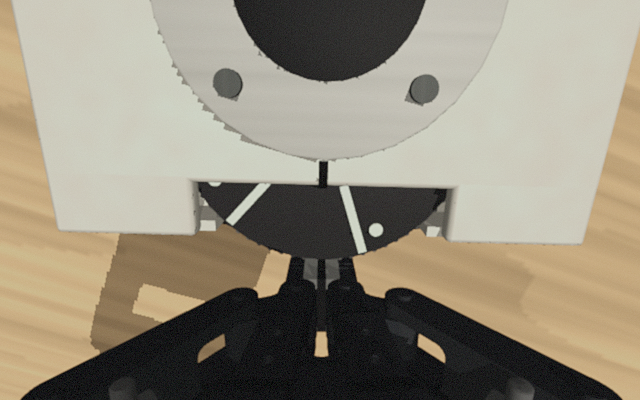

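The one-dot line has moved to (345,187)-(361,250), to the right of the index line at (323,175). The rim follows without slip, and about 18° remains.

Call:
{"api": "arm_command", "payload": {
  "series": [0.01, -0.28, 0, 0, 0, 2.5, 1, 0.02, -0.56, 0, 0, 0, 5, 1, 0.05, -0.84, 0, 0, 0, 7.5, 1, 0.1, -1.11, 0, 0, 0, 10, 1, 0.15, -1.39, 0, 0, 0, 12.5, 1, 0.22, -1.66, 0, 0, 0, 15, 1, 0.3, -1.93, 0, 0, 0, 17.5, 1, 0.34, -2.05, 0, 0, 0, 18.6, 1, 0.34, -2.05, 0, 0, 0, 18.6, 1, 0.34, -2.05, 0, 0, 0, 18.6, 1]
}}

```text
time: 6.0
eef_pos: [0.4768, 0.1243, 0.1322]
tcp_rot: [1.0, 0.01, -0.002, -0.0]
contact_force: [-5.4, 0.1, 3.9]
opening: 0.004
finger_force: 2.7
```

```bash
python3 - <<'E'
from h import *
from plant import telemetry,vision
s=telemetry.get_state();w=vision.read_camera("wrist")
R=Ro.from_quat(s["tcp_rot"]);print(R.inv().apply(s["contact_force"]),R.inv().apply(np.r_[O,.132]-s["eef_pos"]))
cv2.imwrite("pics/w3.png",w["color"])
E
```

```text
[-5.45909195 -0.23110533 -3.85200813] [ 6.56986187e-02  6.86716650e-04 -4.88095722e-05]
```

View pics/w3.png

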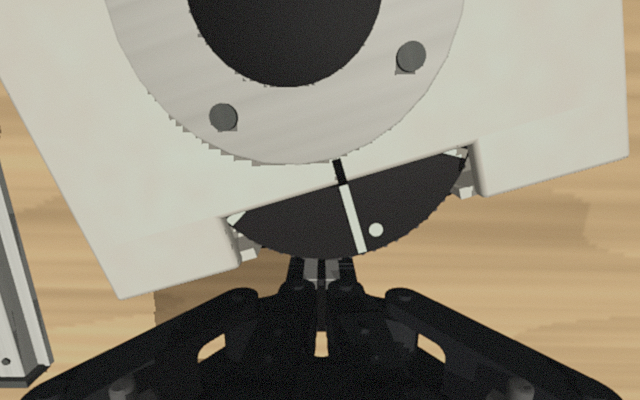

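The one-dot line at (343,187)-(361,250) now continues the black index line at (336,160)-(343,184). I'll back straight off and then raise the tool.

Call:
{"api": "arm_command", "payload": {
  "series": [-0.5, 0, 0, 0, 0, 0, 1, -1.5, 0, 0, 0, 0, 0, 1, -2.5, 0, 0, 0, 0, 0, 1, -3, 0, -3, 0, 0, 0, 1, -3.5, 0, -7, 0, 0, 0, 1, -3.5, 0, -11, 0, 0, 0, 1, -3.5, 0, -12, 0, 0, 0, 1, -3.5, 0, -12, 0, 0, 0, 1, -3.5, 0, -12, 0, 0, 0, 1, -3.5, 0, -12, 0, 0, 0, 1]
}}

```text
time: 6.88
eef_pos: [0.4418, 0.123, 0.25]
tcp_rot: [1.0, 0.01, -0.002, 0.0]
contact_force: [0.6, 0.1, -0.4]
opening: 0.002
finger_force: 0.0
```

```bash
python3 - <<'E'
from h import *
from plant import telemetry,vision
s=telemetry.get_state();w=vision.read_camera("wrist")
print(s["contact_force"],s["dq"].round(3),s["eef_pos"])
cv2.imwrite("pics/w4.png",w["color"])
E
```

```text
[ 0.64433923  0.11861813 -0.40663295] [-0.001  0.02   0.009 -0.001  0.002  0.   ] [0.44180557 0.1229912  0.25001292]
```

View pics/w4.png

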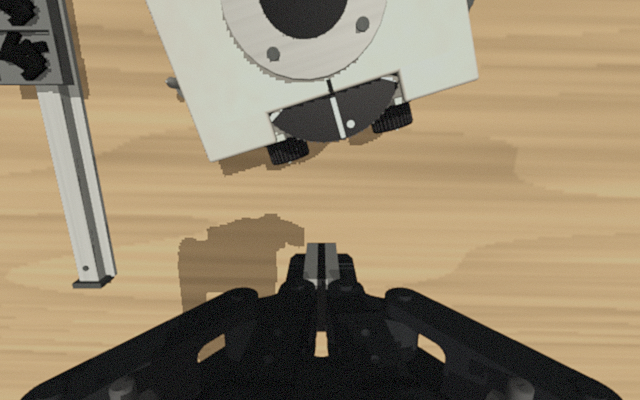

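With the hand clear, the one-dot line at (333,97)-(343,137) still lines up with the index line at (330,85), so the wheel is in its stop.

```bash
python3 -c "
from plant import ctrl
print(ctrl.sign_off())"
```

```text
the job is handed in; nothing more can be done
None
```

The filter wheel is at its one-dot stop, with the white line still meeting the black index line after the hand was withdrawn; I handed the job in at about 7 s, and the fingertip touched only the rim.

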